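# Work a belt hanger out of the slotted stock box

## Task

Pull the steel belt hanger out of the red stock box through the slot in the box's grey end cap: draw it out until its turned-up lip catches behind the slot, then tilt it so that the lip comes through. Lay it, not drop it, on the wooden board: flat, lengthwise, well within the board's edges, lip pointing up, and let go. Leave the thread spool, the jar and the mallet where they are.

Things in the scene. Friction and masses are not known exactly. Their poses are not given: they have to be found in the camera images.
- hanger_mid (a point): Centre of the flat bar of the loose steel belt hanger (about 0.2 kg): bar 200 mm long (y), 24 wide (x), 5 thick (z). Its plain end, 100 mm along -y, starts 55 to 95 mm out of the slot. At the +y end, inside the box, the last 5 mm are turned up square as a full-width lip whose top is 34 mm above the bar's underside. It starts level on the box's inner floor, lip up, within 3 mm of the slot's middle.
- hanger_lip (a point): Centre of the hanger's turned-up lip: 97.5 mm along +y of hanger_mid and 14.5 mm above it; same axes.
- box: Red steel stock box fixed to the bench: 100 mm wide (x), 170 long (y); origin at the centre of its underside. Inner floor 45 mm above the bench (solid below), clear lid's underside 86 mm above it. Over its -y end fits a fixed grey end cap (106 wide, clear top 92 mm above the bench), drawn out by an amount that differs each time: its outer face lies 85 to 125 mm from the origin.
- slot (a point): Fixed point on the box's middle line, 85 mm along -y of its origin, 45 mm above the bench; axes as the box's. The slot is in the cap's 3 mm end wall, 0 to 40 mm farther along -y (feel for it: the lip catches behind it). It is 34 mm wide, 20 high, its lower edge level with the inner floor. With the plain end raised 30 to 45 degrees the lip passes, the bar moving out and then down.
- board: Wooden board fixed to the bench, 160 mm (x) by 280 mm (y, lengthwise) and 16 mm thick; origin at the centre of its underside.
- spool: Bystander: black thread spool standing upright, 56 mm diameter, 70 mm high; origin at the centre of its underside.
- jar: Bystander: jar standing upright, 64 mm diameter, 80 mm high; origin at the centre of its underside.
- mallet: Bystander: mallet lying on the bench, about 220 mm long along its x axis, handle to -x; origin near its middle, at the underside.
Mind the look-alikes: they are no part of the job. What is meant by the box is not turquoise, and is the larger of those in its own colour.

How it is judged:
On the way:
1. the hanger, lip and all, is out of the box through the slot (y of hanger_lip in the frame of box below -0.135 m), for 0.1 s.
At the end, for the whole second after the job is handed in: The hanger lies still and released flat on the board (within 5 degrees), lip up, its length along the board's within 11 degrees, its middle within 48 mm of the board's middle across and 38 mm along (x of hanger_mid in the frame of board between -0.048 and 0.048 m and y of hanger_mid in the frame of board between -0.038 and 0.038 m and z of hanger_mid in the frame of board between 0.014 and 0.023 m and angle between the y axis of hanger_mid and the y axis of board, either way round below 0.2 rad and angle between hanger_mid's own z axis and vertical below 0.08 rad and linear speed of hanger below 0.02 m/s and contact force between the fingers and hanger below 0.1 N); the robot touches nothing.
It fails at once if the hanger is dropped (falls freely faster than 0.7 m/s) (linear speed of hanger above 0.7 m/s and contact force between the fingers and hanger below 0.1 N).
It fails at once if a bystander is moved by more than 30 mm (distance of any of spool, jar, mallet from where it was at the start of the episode above 0.03 m).
It also fails if it takes over 48 s, if anything falls off the work surface, if the arm or the gripper's body presses on something with over 40 N, if the wrist force passes 120 N, or if a joint passes its speed limit or range.

## Robot

A 6-joint arm with a two-finger parallel gripper is mounted at the origin on the work surface. World frame = base frame: x ahead of the robot, y to its left, z up, the work surface at z = 0. Lengths are in m, angles in rad, forces in N, time in s.
With the tool pointing down it reaches from about 0.35 to 0.85 m from the base axis. Payload 8.1 kg.
Tool frame: the origin (TCP) lies at the very end of the fingers, on their centre line; the grasp point (between the pads) lies 19 mm behind it; z points along the fingers, y is the line along which they close (so a half turn about z gives the same grasp; the last joint's range is limited). The gripper opens to 85 mm and grips with 20 to 120 N. Pads are 22 mm wide; open, the fingers measure 114 mm over their backs; the gripper's body (76 mm by 85 mm) begins 54 mm behind the grasp point. The pads swing forward as they close: fully open they stand 13 mm farther back than shut.
Start: joints at [-1.281, 0.13, 1.488, -0, 1.523, -0.085], TCP at [0.22, -0.558, 0.231] pointing down, gripper open.
Joint ranges: [-2.96, 2.96], [-0.89, 2.26], [0.02, 2.5], [-1.34, 4.48], [0, 2.73], [-2.66, 2.66]. Speed limits (rad/s): [2.39, 2.39, 2.79, 3.14, 3.14, 3.14].

## Interface

Orientations are given as a unit quaternion [x, y, z, w].
In Python, from bench import bot gives the robot as it stands. The module is installed in compiled form; this text tells all that it offers.
- The arm moves only by the shell command python3 -m handwheel 'ROWS' [FORCE]. ROWS is JSON, a list of rows, each an object with "travel": the shift along the world's x, y, z scaled (see below), a list of three; "dr": the turn, a rotation vector about the world's x, y, z scaled (see below), a list of three; "grip": the closure, from -1 (fully open) to 1 (shut), so that 0 is half open. A call has 1 to 12 rows; each row shifts and turns the commanded pose from where the row before left it; what a row does not reach is not made up. The controller multiplies each number of a shift by 100 mm and each number of a turn by 360 degrees. A row lasts 1/12 s, in which the tool goes at most 41.7 mm and 7.16 degrees, less where a joint would pass 70% of its speed; a pose out of reach is approached as far as the arm can. A call with a number of a shift or a turn outside -1 to 1 is refused whole. A call with a gripper value outside its range is refused whole. The fingers move at their own pace and stop on an object; FORCE is the grip in N (left out, the last holds). Time passes only in rows, so rows that do not move let the fingers close. It gives the time, the measured TCP pose, the force, the opening and the grip force at its end, in the units of the state.
- bot.sense(): the state, without advancing time (a new reading comes with each control period).
- bot.snapshot(name): name is "scene" or "top" or "wrist"; returns the picture (480x640x3 uint8, red, green, blue); there is no depth.
- bot.camera_params(name): a dict with "fx", "fy", "cx", "cy" (pixels), "rvec" (rotation vector, rad) and "tvec" (3), from world to camera coordinates, as OpenCV has them. Camera axes: x right, y down, z forward; pixel columns grow to the right and rows downward; lengths in m; the calibration is good to about 2 mm. A picture is of the moment at which its call begins: read the wrist's pose just before it. camera_params takes no time and is no camera call; for the wrist camera it gives the pose at the moment of the call.
- bot.job_done(): hands the job in; it is judged then, once.
The state is a dict: "t": time; "joints": joint angles; "qvel": joint speeds; "tau": joint torques, N m; "ee_pos": TCP position; "tool_rot": TCP orientation; "ft_force": force on the tool from outside, world axes, zero at the start; "wrist_torque": the same for the moment, N m; "width": finger opening in m; "grasp_force": force on a finger pad.
Only numpy, scipy, OpenCV 4.12 (cv2) and the standard library are available. Lean on these libraries where they do the work, as an engineer would, in place of code of your own. Each camera call takes 0.05 s, during which the arm holds its last target. There are 200 camera calls.

## Working session

There is one attempt and no reset: what is moved stays moved. The work goes in short steps, Python scripts to look and compute and a shell command to move; the robot and the scene stay as the last step left them, time stands still between calls to the robot, and variables do not carry over. Pictures are saved under pics/ and viewed, at most 11 in all, crops included, and the job is handed in when it is done.

```bash
mkdir -p pics
cat > h.py <<'E'
import numpy as np, cv2
from bench import bot
def cam(n):
    p=bot.camera_params(n); K=np.array([[p['fx'],0,p['cx']],[0,p['fy'],p['cy']],[0,0,1.]])
    return K,cv2.Rodrigues(np.array(p['rvec'],float))[0],np.array(p['tvec'],float)
def ray(c,uv,z):
    K,R,t=c; uv=np.atleast_2d(np.array(uv,float)); o=-R.T@t
    d=(np.linalg.inv(K)@np.c_[uv,np.ones(len(uv))].T).T@R
    return o+d*((z-o[2])/d[:,2])[:,None]
def proj(c,P):
    K,R,t=c; q=(K@(R@np.atleast_2d(P).T+t[:,None])).T; return q[:,:2]/q[:,2:]
def snap(n,f):
    c=cam(n); im=bot.snapshot(n)[:,:,::-1].copy(); cv2.imwrite(f'pics/{f}.png',im); return c,im
E
python3 - <<'E'
from h import *
for n in('top','scene'):
    c,im=snap(n,n+'0'); print(n,(-c[1].T@c[2]).round(3),c[0][0,0])
print(bot.sense())
E
```

```text
top [ 0.47  -0.006  1.094] 557.6795043750412
scene [1.142 0.097 0.618] 447.4534624244362
{'t': 0.1, 'joints': array([-1.28138456e+00,  1.31095700e-01,  1.48916999e+00,  1.24638107e-05,
        1.52299115e+00, -8.53807509e-02]), 'qvel': array([ 1.96961489e-03, -1.13877532e-03, -1.26515162e-03,  5.25793792e-05,
        2.90422200e-03,  4.79668468e-04]), 'tau': array([ 9.52011433e-04, -5.70955467e+01, -5.01941264e+01, -1.70262770e-04,
        8.17319553e-03, -2.85669438e-05]), 'ee_pos': array([ 0.21954295, -0.55786424,  0.23034353]), 'tool_rot': array([ 9.82492362e-01,  1.86301009e-01, -7.85472626e-05, -8.28402834e-04]), 'ft_force': array([-0.1968139 , -0.3377246 , -1.76173666]), 'wrist_torque': array([ 0.00097923, -0.0391712 ,  0.00887836]), 'grasp_force': 0.0, 'width': 0.08558787694048463}
```

View pics/top0.png

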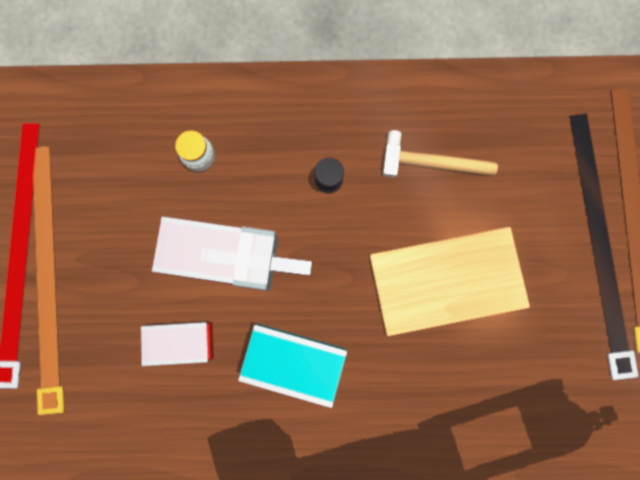

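View pics/scene0.png

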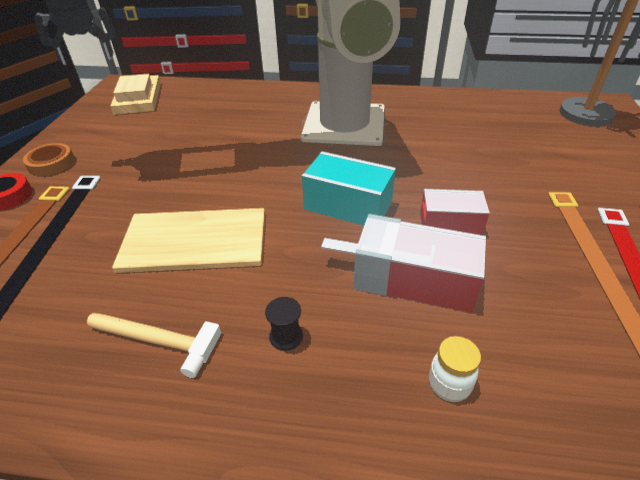

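The top view shows the robot at the bottom and world −y to the right. The red box spans about (155–275, 217–290), and the hanger's plain end is near (311,267). The board's corners are (371,254), (511,228), (528,307) and (388,335). Next I'll measure these.

```bash
cat > m.py <<'E'
from h import *
c=cam('top'); im=cv2.imread('pics/top0.png'); hsv=cv2.cvtColor(im,cv2.COLOR_BGR2HSV)
# board
m=cv2.inRange(hsv,(15,60,150),(32,190,255)); m[:,:360]=0; m[:215]=0; m[345:]=0; m[:,540:]=0
cn=max(cv2.findContours(m,0,2)[0],key=cv2.contourArea)
w=ray(c,cn[:,0],.016)[:,:2].astype(np.float32); r=cv2.minAreaRect(w); print('board',r)
b=cv2.boxPoints(r); print(b)
# bar outside
m=cv2.inRange(hsv,(0,0,190),(180,40,255)); roi=np.zeros_like(m); roi[250:285,278:320]=255; m&=roi
cn=max(cv2.findContours(m,0,2)[0],key=cv2.contourArea)
w=ray(c,cn[:,0],.05)[:,:2].astype(np.float32); r=cv2.minAreaRect(w); print('bar',r,cv2.boxPoints(r))
print('cap top corners',ray(c,[(275,231),(269,290),(243,227)],.092).round(4))
print('lid',ray(c,[(162,217),(153,272)],.088).round(4))
E
python3 m.py
python3 -c "
import cv2;i=cv2.imread('pics/top0.png')[205:305,140:330];cv2.imwrite('pics/c.png',cv2.resize(i,None,fx=4.2,fy=4.2,interpolation=2))"
```

```text
board ((0.5160935521125793, -0.25580981373786926), (0.161249041557312, 0.2809869945049286), 10.448318481445312)
[[ 0.41132757 -0.132267  ]
 [ 0.46228418 -0.4085949 ]
 [ 0.6208595  -0.37935263]
 [ 0.5699029  -0.10302472]]
bar ((0.5469070076942444, 0.04077600687742233), (0.06340396404266357, 0.025310512632131577), 81.53244018554688) [[0.52972156 0.01128308]
 [0.5547562  0.00755612]
 [0.56409246 0.07026894]
 [0.5390578  0.0739959 ]]
cap top corners [[0.6071 0.0724 0.092 ]
 [0.5006 0.0838 0.092 ]
 [0.6154 0.1305 0.092 ]]
lid [[0.6369 0.2794 0.088 ]
 [0.5364 0.2941 0.088 ]]
```

View pics/c.png

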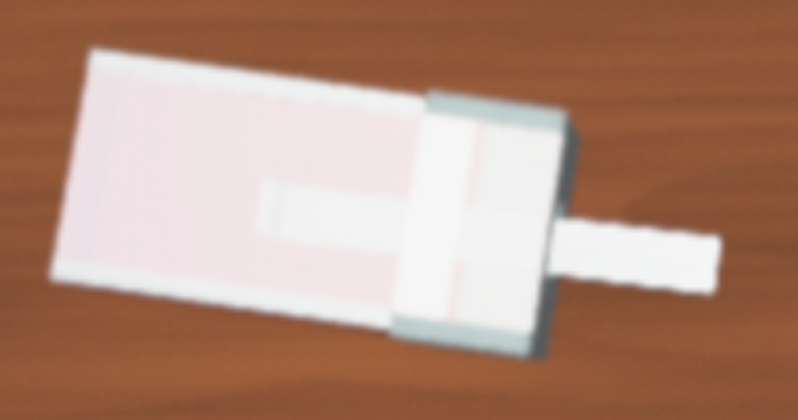

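```bash
R='{"travel":[0.136,0.245,0],"dr":[0,0,0.007],"grip":-1}'; python3 -m handwheel '[{"travel":[0.136,0.245,0],"dr":[0,0,0.007],"grip":-1},{"travel":[0.136,0.245,0],"dr":[0,0,0.007],"grip":-1},{"travel":[0.136,0.245,0],"dr":[0,0,0.007],"grip":-1},{"travel":[0.136,0.245,0],"dr":[0,0,0.007],"grip":-1},{"travel":[0.136,0.245,0],"dr":[0,0,0.007],"grip":-1},{"travel":[0.136,0.245,0],"dr":[0,0,0.007],"grip":-1},{"travel":[0.136,0.245,0],"dr":[0,0,0.007],"grip":-1},{"travel":[0.136,0.245,0],"dr":[0,0,0.007],"grip":-1},{"travel":[0.136,0.245,0],"dr":[0,0,0.007],"grip":-1},{"travel":[0.136,0.245,0],"dr":[0,0,0.007],"grip":-1},{"travel":[0.136,0.245,0],"dr":[0,0,0.007],"grip":-1},{"travel":[0.136,0.245,0],"dr":[0,0,0.007],"grip":-1}]' 60
python3 -m handwheel '[{"travel":[0.136,0.245,0],"dr":[0,0,0.007],"grip":-1},{"travel":[0.136,0.245,0],"dr":[0,0,0.007],"grip":-1},{"travel":[0.136,0.245,0],"dr":[0,0,0.007],"grip":-1},{"travel":[0.136,0.245,0],"dr":[0,0,0.007],"grip":-1},{"travel":[0.136,0.245,0],"dr":[0,0,0.007],"grip":-1},{"travel":[0.136,0.245,0],"dr":[0,0,0.007],"grip":-1},{"travel":[0.136,0.245,0],"dr":[0,0,0.007],"grip":-1},{"travel":[0.136,0.245,0],"dr":[0,0,0.007],"grip":-1},{"travel":[0.136,0.245,0],"dr":[0,0,0.007],"grip":-1},{"travel":[0.136,0.245,0],"dr":[0,0,0.007],"grip":-1},{"travel":[0.136,0.245,0],"dr":[0,0,0.007],"grip":-1},{"travel":[0.136,0.245,0],"dr":[0,0,0.007],"grip":-1}]'
python3 - <<'E'
from h import *
from scipy.spatial.transform import Rotation as R
s=bot.sense();print(s['joints'].round(2),s['ee_pos'],R.from_quat(s['tool_rot']).as_matrix().round(3))
c,im=snap('wrist','w1'); print(-c[1].T@c[2])
E
```

```text
t: 1.1
ee_pos: [0.3831, -0.2629, 0.231]
tool_rot: [0.899, 0.437, -0.0, -0.0]
ft_force: [1.3, -1.3, -0.2]
width: 0.0853
grasp_force: 0.0
t: 2.1
ee_pos: [0.5463, 0.0311, 0.2308]
tool_rot: [0.754, 0.657, -0.0, -0.0]
ft_force: [0.7, -0.0, 0.1]
width: 0.0858
grasp_force: 0.0
[-0.04 -0.01  1.64 -0.    1.52  0.1 ] [0.54626637 0.03106509 0.23079454] [[ 0.138  0.99  -0.001]
 [ 0.99  -0.138 -0.   ]
 [-0.    -0.001 -1.   ]]
[0.55713362 0.11462001 0.37394722]
```

View pics/w1.png

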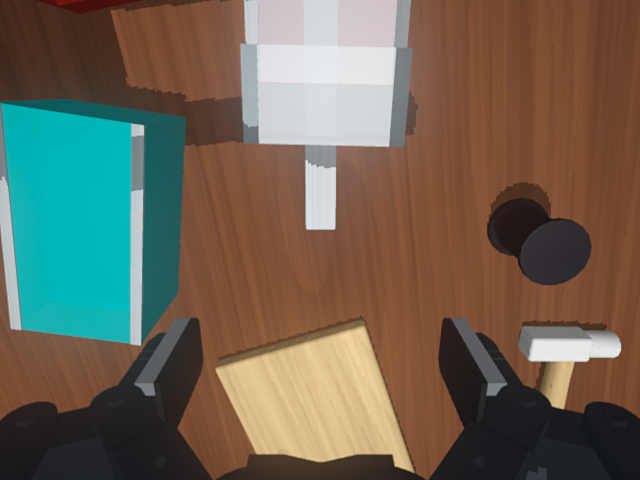

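The bar is straight ahead in this view: its plain end is at (305–336, 229), and the cap's top outer edge is at row 145.

Run:
```python
from h import *
c=cam('wrist'); 
e=ray(c,[(305,229.5),(336,230)],.05); k=ray(c,[(305,150),(336,150)],.05); print(e.round(4),k.round(4),'width',np.linalg.norm(e[0]-e[1]))
d=(e-k).mean(0); d/=np.linalg.norm(d); print('out dir',d)
cp=ray(c,[(246,143),(405,147.5)],.092); print('cap',cp.round(4),np.linalg.norm(cp[0]-cp[1]),'protrude',(e.mean(0)-cp.mean(0))@d)
print('grasp 22mm',e.mean(0)-.022*d, 'tcp', bot.sense()['ee_pos'])
```

```text
[[0.5311 0.015  0.05  ]
 [0.556  0.0112 0.05  ]] [[0.5404 0.0783 0.05  ]
 [0.5639 0.0752 0.05  ]] width 0.025261892706495093
out dir [-1.33265294e-01 -9.91080401e-01 -4.32236676e-16]
cap [[0.5046 0.0933 0.092 ]
 [0.6088 0.0763 0.092 ]] 0.10557399885591255 protrude 0.07275959816312566
grasp 22mm [0.54648391 0.03493034 0.05      ] tcp [0.5477502  0.03504568 0.23068571]
```

```bash
python3 -m handwheel '[{"travel":[-0.01,0,-0.3],"dr":[0,0,0],"grip":-1},{"travel":[0,0,-0.3],"dr":[0,0,0],"grip":-1},{"travel":[0,0,-0.3],"dr":[0,0,0],"grip":-1},{"travel":[0,0,-0.3],"dr":[0,0,0],"grip":-1},{"travel":[0,0,-0.3],"dr":[0,0,0],"grip":-1},{"travel":[0,0,-0.25],"dr":[0,0,0],"grip":-1},{"travel":[0,0,-0.15],"dr":[0,0,0],"grip":-1},{"travel":[0,0,0],"dr":[0,0,0],"grip":-1},{"travel":[0,0,0],"dr":[0,0,0],"grip":-1}]' 80
python3 -m handwheel '[{"travel":[0,0,0],"dr":[0,0,0],"grip":0.3},{"travel":[0,0,0],"dr":[0,0,0],"grip":1},{"travel":[0,0,0],"dr":[0,0,0],"grip":1},{"travel":[0,0,0],"dr":[0,0,0],"grip":1},{"travel":[0,0,0],"dr":[0,0,0],"grip":1},{"travel":[0,0,0],"dr":[0,0,0],"grip":1},{"travel":[0,0,0],"dr":[0,0,0],"grip":1},{"travel":[0,0,0],"dr":[0,0,0],"grip":1}]' 80
python3 - <<'E'
from h import *
c,im=snap('wrist','w2'); s=bot.sense(); print(s['ee_pos'],s['width'],s['ft_force'],s['t'])
E
```

```text
t: 2.9
ee_pos: [0.5439, 0.0297, 0.0403]
tool_rot: [0.755, 0.656, -0.001, -0.001]
ft_force: [0.5, -0.1, 0.4]
width: 0.0854
grasp_force: 0.0
t: 3.57
ee_pos: [0.5457, 0.0296, 0.0419]
tool_rot: [0.755, 0.656, 0.0, 0.0]
ft_force: [1.3, 0.3, 3.6]
width: 0.0208
grasp_force: 78.3
[0.54565185 0.02962281 0.04184678] 0.020834454066780802 [ 0.06557292 -0.28964367  3.68357442] 3.6167
```

View pics/w2.png

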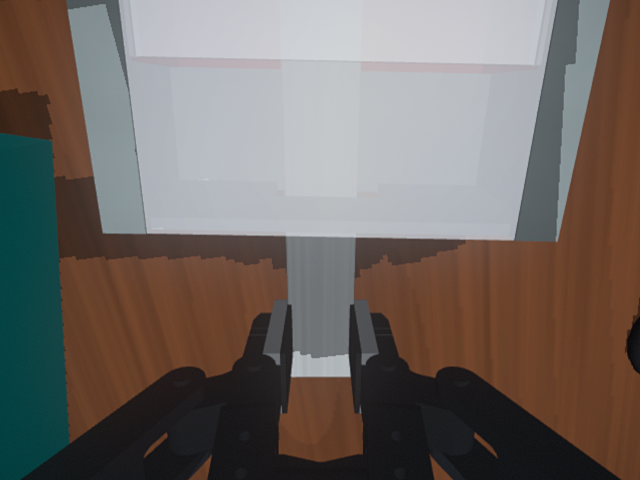

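The bar is between the pads with 78 N of grip. Pulling it out now: 100 mm first, then feeling for the catch.

```bash
python3 -m handwheel '[{"travel":[-0.014,-0.1,0],"dr":[0,0,0],"grip":1},{"travel":[-0.028,-0.198,0],"dr":[0,0,0],"grip":1},{"travel":[-0.028,-0.198,0],"dr":[0,0,0],"grip":1},{"travel":[-0.028,-0.198,0],"dr":[0,0,0],"grip":1},{"travel":[-0.028,-0.198,0],"dr":[0,0,0],"grip":1},{"travel":[-0.014,-0.1,0],"dr":[0,0,0],"grip":1},{"travel":[0,0,0],"dr":[0,0,0],"grip":1}]'
for i in 1 2 3; do python3 -m handwheel '[{"travel":[-0.006,-0.04,0],"dr":[0,0,0],"grip":1},{"travel":[0,0,0],"dr":[0,0,0],"grip":1}]' | grep -E "pos|ft_f|width"; done
```

```text
t: 4.2
ee_pos: [0.5302, -0.0716, 0.0408]
tool_rot: [0.756, 0.655, -0.001, -0.0]
ft_force: [-0.2, -0.6, -1.3]
width: 0.0209
grasp_force: 78.4
ee_pos: [0.5302, -0.0735, 0.041]
ft_force: [0.3, 0.6, -0.0]
width: 0.0207
ee_pos: [0.5298, -0.0773, 0.0412]
ft_force: [-1.0, -1.2, -2.3]
width: 0.0207
ee_pos: [0.5292, -0.0816, 0.0412]
ft_force: [-0.1, -1.2, -0.0]
width: 0.021
```

```bash
python3 -m handwheel '[{"travel":[-0.006,-0.04,0],"dr":[0,0,0],"grip":1},{"travel":[0,0,0],"dr":[0,0,0],"grip":1}]' | grep -E "pos|ft_f|width"
python3 -m handwheel '[{"travel":[-0.004,-0.03,0],"dr":[0,0,0],"grip":1},{"travel":[0,0,0],"dr":[0,0,0],"grip":1}]' | grep -E "pos|ft_f|width"
python3 -m handwheel '[{"travel":[-0.003,-0.02,0],"dr":[0,0,0],"grip":1},{"travel":[0,0,0],"dr":[0,0,0],"grip":1}]' | grep -E "pos|ft_f|width"
```

```text
ee_pos: [0.5286, -0.086, 0.0413]
ft_force: [-0.3, -0.5, -0.9]
width: 0.021
ee_pos: [0.5283, -0.0879, 0.0413]
ft_force: [0.4, 5.3, -0.9]
width: 0.021
ee_pos: [0.5281, -0.0881, 0.0413]
ft_force: [1.7, 12.6, 0.7]
width: 0.021
```

Run:
```python
from h import *
c,im=snap('top','t2'); i=im[200:310,180:380]; cv2.imwrite('pics/c2.png',cv2.resize(i,None,fx=4,fy=4,interpolation=2))
```

```text
(no output)
```

View pics/c2.png

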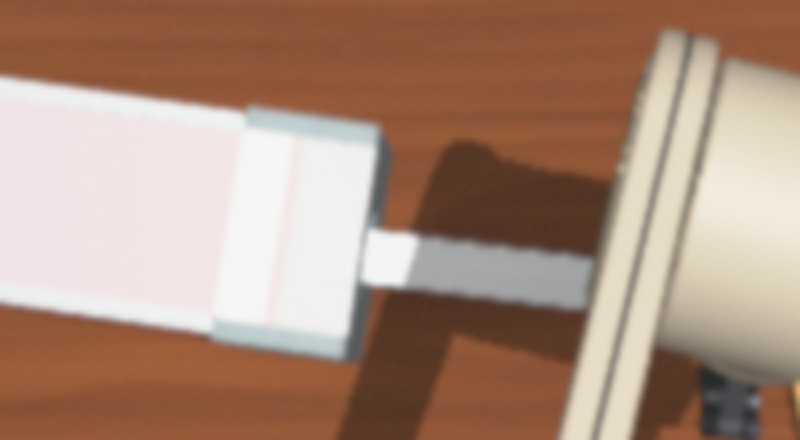

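The lip has caught: 12.6 N after about 118 mm of pull, close to the predicted 119 mm. Next I'll work out the tilt path about the bar's inner corner.

Run:
```python
import numpy as np
o=np.array([-.139,-.990])
def tcp(C,th):
    t=np.radians(th); b=np.array([np.cos(t),np.sin(t)]); u=np.array([-np.sin(t),np.cos(t)])
    return np.array(C)+183*b-3.5*u
W=[((-11,0),0)]+[((-9.5,0),0)]+[((-9.5,1.5*k/14),3*k) for k in range(1,15)]+[((-9.5+9.5*k/4,1.5+3.1*k/4),42) for k in range(1,5)]+[((26.8*k/6,4.6-29.7*k/6),42) for k in range(1,7)]
P=[tcp(*w) for w in W]
for i in range(1,len(P)):
    d=(P[i]-P[i-1])/100; print(i,W[i],np.r_[d[0]*o,d[1]].round(3))
print('dr/3deg',np.array([.99,-.139])*-3/360)
```

```text
1 ((-9.5, 0), 0) [-0.002 -0.015  0.   ]
2 ((-9.5, 0.10714285714285714), 3) [0.    0.001 0.097]
3 ((-9.5, 0.21428571428571427), 6) [0.001 0.006 0.097]
4 ((-9.5, 0.32142857142857145), 9) [0.001 0.011 0.096]
5 ((-9.5, 0.42857142857142855), 12) [0.002 0.016 0.096]
6 ((-9.5, 0.5357142857142857), 15) [0.003 0.02  0.095]
7 ((-9.5, 0.6428571428571429), 18) [0.004 0.025 0.093]
8 ((-9.5, 0.75), 21) [0.004 0.03  0.092]
9 ((-9.5, 0.8571428571428571), 24) [0.005 0.035 0.09 ]
10 ((-9.5, 0.9642857142857143), 27) [0.006 0.039 0.088]
11 ((-9.5, 1.0714285714285714), 30) [0.006 0.044 0.086]
12 ((-9.5, 1.1785714285714286), 33) [0.007 0.048 0.084]
13 ((-9.5, 1.2857142857142858), 36) [0.007 0.052 0.081]
14 ((-9.5, 1.3928571428571428), 39) [0.008 0.056 0.078]
15 ((-9.5, 1.5), 42) [0.008 0.06  0.075]
16 ((-7.125, 2.275), 42) [-0.003 -0.024  0.008]
17 ((-4.75, 3.05), 42) [-0.003 -0.024  0.008]
18 ((-2.375, 3.825), 42) [-0.003 -0.024  0.008]
19 ((0.0, 4.6), 42) [-0.003 -0.024  0.008]
20 ((4.466666666666667, -0.35000000000000053), 42) [-0.006 -0.044 -0.049]
21 ((8.933333333333334, -5.300000000000001), 42) [-0.006 -0.044 -0.05 ]
22 ((13.4, -10.25), 42) [-0.006 -0.044 -0.05 ]
23 ((17.866666666666667, -15.200000000000001), 42) [-0.006 -0.044 -0.05 ]
24 ((22.333333333333332, -20.15), 42) [-0.006 -0.044 -0.049]
25 ((26.8, -25.1), 42) [-0.006 -0.044 -0.05 ]
dr/3deg [-0.00825     0.00115833]
```

```bash
python3 -m handwheel '[{"travel":[0.006,0.04,0],"dr":[0,0,0],"grip":1},{"travel":[0,0.001,0.097],"dr":[-0.00825,0.00116,0],"grip":1},{"travel":[0.001,0.006,0.097],"dr":[-0.00825,0.00116,0],"grip":1},{"travel":[0.001,0.011,0.096],"dr":[-0.00825,0.00116,0],"grip":1},{"travel":[0.002,0.016,0.096],"dr":[-0.00825,0.00116,0],"grip":1},{"travel":[0.003,0.02,0.095],"dr":[-0.00825,0.00116,0],"grip":1},{"travel":[0.004,0.025,0.093],"dr":[-0.00825,0.00116,0],"grip":1},{"travel":[0.004,0.03,0.092],"dr":[-0.00825,0.00116,0],"grip":1},{"travel":[0,0,0],"dr":[0,0,0],"grip":1}]' 100
```

```text
t: 6.0
ee_pos: [0.5311, -0.0744, 0.1091]
tool_rot: [0.742, 0.645, -0.138, 0.121]
ft_force: [0.0, -0.5, -1.5]
width: 0.02
grasp_force: 98.8
```

```bash
python3 -m handwheel '[{"travel":[0.005,0.035,0.09],"dr":[-0.00825,0.00116,0],"grip":1},{"travel":[0.006,0.039,0.088],"dr":[-0.00825,0.00116,0],"grip":1},{"travel":[0.006,0.044,0.086],"dr":[-0.00825,0.00116,0],"grip":1},{"travel":[0.007,0.048,0.084],"dr":[-0.00825,0.00116,0],"grip":1},{"travel":[0.007,0.052,0.081],"dr":[-0.00825,0.00116,0],"grip":1},{"travel":[0.008,0.056,0.078],"dr":[-0.00825,0.00116,0],"grip":1},{"travel":[0.008,0.06,0.075],"dr":[-0.00825,0.00116,0],"grip":1},{"travel":[0,0,0],"dr":[0,0,0],"grip":1},{"travel":[0,0,0],"dr":[0,0,0],"grip":1}]'
python3 -m handwheel '[{"travel":[-0.003,-0.024,0.008],"dr":[0,0,0],"grip":1},{"travel":[-0.003,-0.024,0.008],"dr":[0,0,0],"grip":1},{"travel":[-0.003,-0.024,0.008],"dr":[0,0,0],"grip":1},{"travel":[-0.003,-0.024,0.008],"dr":[0,0,0],"grip":1},{"travel":[0,0,0],"dr":[0,0,0],"grip":1}]'
python3 - <<'E'
from h import *
c,im=snap('scene','s3'); i=im[190:310,270:470]; cv2.imwrite('pics/c3.png',cv2.resize(i,None,fx=4,fy=4,interpolation=2))
E
```

```text
t: 6.75
ee_pos: [0.5347, -0.042, 0.1648]
tool_rot: [0.705, 0.613, -0.27, 0.234]
ft_force: [0.6, -0.2, -1.5]
width: 0.0199
grasp_force: 98.8
t: 7.17
ee_pos: [0.5335, -0.0529, 0.1697]
tool_rot: [0.705, 0.612, -0.27, 0.235]
ft_force: [0.3, 0.3, -1.9]
width: 0.0203
grasp_force: 98.8
```

View pics/c3.png

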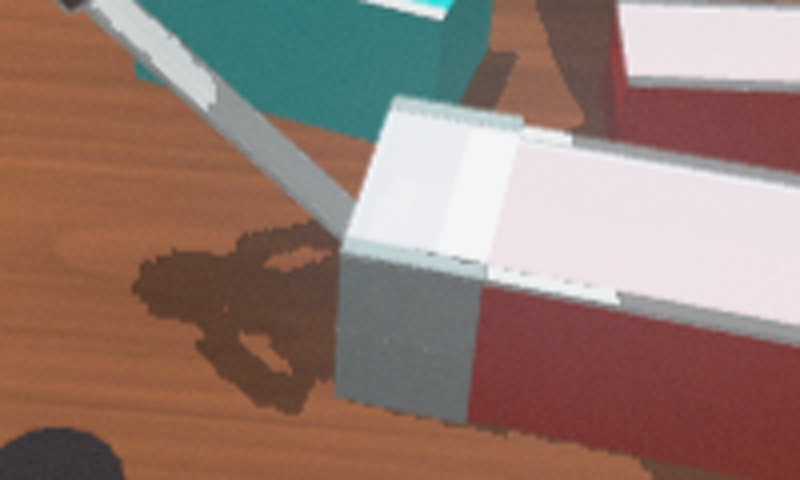

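The bar is tilted about 42° with no force on it, and its inner end is at the slot, around crop pixel (345,235). Now I'll move out and down along the lip.

```bash
python3 -m handwheel '[{"travel":[-0.006,-0.044,-0.05],"dr":[0,0,0],"grip":1},{"travel":[-0.006,-0.044,-0.05],"dr":[0,0,0],"grip":1},{"travel":[0,0,0],"dr":[0,0,0],"grip":1}]'
python3 -m handwheel '[{"travel":[-0.006,-0.044,-0.05],"dr":[0,0,0],"grip":1},{"travel":[-0.006,-0.044,-0.05],"dr":[0,0,0],"grip":1},{"travel":[0,0,0],"dr":[0,0,0],"grip":1}]'
```

```text
t: 7.47
ee_pos: [0.5314, -0.0615, 0.1577]
tool_rot: [0.705, 0.612, -0.271, 0.235]
ft_force: [-0.5, -0.2, -3.2]
width: 0.0199
grasp_force: 98.8
t: 7.72
ee_pos: [0.5302, -0.0703, 0.1478]
tool_rot: [0.705, 0.612, -0.271, 0.235]
ft_force: [-0.4, 0.2, -2.7]
width: 0.0202
grasp_force: 98.8
```

No contact force, so I'll continue.

```bash
python3 -m handwheel '[{"travel":[-0.006,-0.044,-0.05],"dr":[0,0,0],"grip":1},{"travel":[-0.006,-0.044,-0.05],"dr":[0,0,0],"grip":1},{"travel":[0,0,0],"dr":[0,0,0],"grip":1}]'
python3 -m handwheel '[{"travel":[-0.014,-0.1,0],"dr":[0,0,0],"grip":1},{"travel":[-0.014,-0.1,0],"dr":[0,0,0],"grip":1},{"travel":[-0.014,-0.1,0],"dr":[0,0,0],"grip":1},{"travel":[0,0,0],"dr":[0,0,0],"grip":1}]'
python3 - <<'E'
from h import *
c,im=snap('scene','s4'); i=im[150:310,210:470]; cv2.imwrite('pics/c4.png',cv2.resize(i,None,fx=3,fy=3,interpolation=2))
E
```

```text
t: 7.97
ee_pos: [0.5291, -0.0791, 0.138]
tool_rot: [0.705, 0.612, -0.271, 0.235]
ft_force: [-1.4, -0.2, -3.6]
width: 0.0199
grasp_force: 98.8
t: 8.3
ee_pos: [0.5253, -0.1104, 0.1397]
tool_rot: [0.705, 0.612, -0.271, 0.235]
ft_force: [-0.4, 0.4, -3.1]
width: 0.0203
grasp_force: 98.7
```

View pics/c4.png

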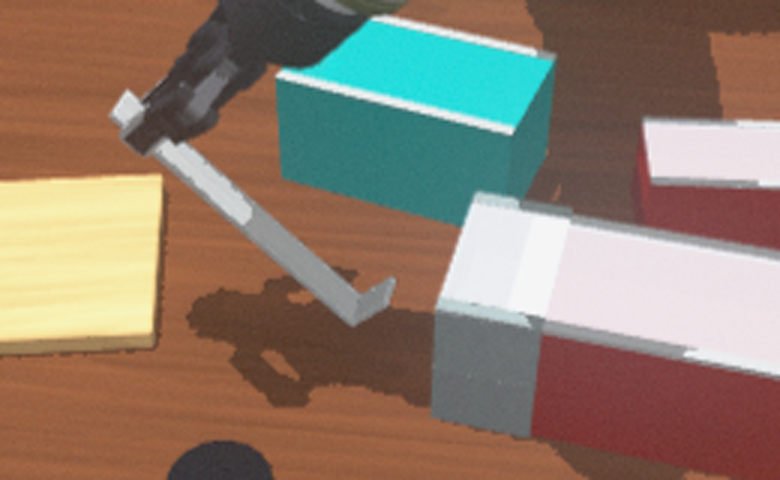

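The hanger is clear of the slot with its lip intact; in the crop, the lip is at (375,300) and the cap face at x≈435. Next: lift, level, yaw by +18.4° and move over the board.

```bash
python3 -m handwheel '[{"travel":[0,-0.2,0.15],"dr":[0,0,0],"grip":1},{"travel":[0,-0.2,0.15],"dr":[0,0,0],"grip":1},{"travel":[0,-0.2,0.15],"dr":[0,0,0],"grip":1},{"travel":[0,-0.2,0.15],"dr":[0,0,0],"grip":1},{"travel":[0,0,0],"dr":[0,0,0],"grip":1}]' | grep pos
python3 -m handwheel '[{"travel":[0,-0.2,-0.08],"dr":[0.0165,-0.00232,0],"grip":1},{"travel":[0,-0.2,-0.08],"dr":[0.0165,-0.00232,0],"grip":1},{"travel":[0,-0.2,-0.08],"dr":[0.0165,-0.00232,0],"grip":1},{"travel":[0,-0.2,-0.08],"dr":[0.0165,-0.00232,0],"grip":1},{"travel":[0,-0.2,-0.08],"dr":[0.0165,-0.00232,0],"grip":1},{"travel":[0,-0.2,-0.08],"dr":[0.0165,-0.00232,0],"grip":1},{"travel":[0,-0.2,-0.08],"dr":[0.0165,-0.00232,0],"grip":1},{"travel":[0.02,0,0],"dr":[0,0,0.0128],"grip":1},{"travel":[0.02,0,0],"dr":[0,0,0.0128],"grip":1},{"travel":[0.02,0,0],"dr":[0,0,0.0128],"grip":1},{"travel":[0,0,0],"dr":[0,0,0.0128],"grip":1},{"travel":[0,0,0],"dr":[0,0,0],"grip":1}]'
python3 - <<'E'
from h import *
from scipy.spatial.transform import Rotation as R
s=bot.sense();print(s['ee_pos'].round(4),R.from_quat(s['tool_rot']).as_matrix().round(3))
c,im=snap('wrist','w5'); snap('top','t5');print(-c[1].T@c[2])
E
```

```text
ee_pos: [0.5271, -0.1913, 0.2037]
t: 9.77
ee_pos: [0.5316, -0.3282, 0.1428]
tool_rot: [0.639, 0.769, -0.0, -0.0]
ft_force: [0.1, -0.3, -1.9]
width: 0.0201
grasp_force: 98.7
[ 0.5316 -0.3282  0.1428] [[-0.184  0.983 -0.001]
 [ 0.983  0.184  0.   ]
 [ 0.    -0.001 -1.   ]]
[ 0.51546588 -0.24529117  0.28605749]
```

View pics/w5.png

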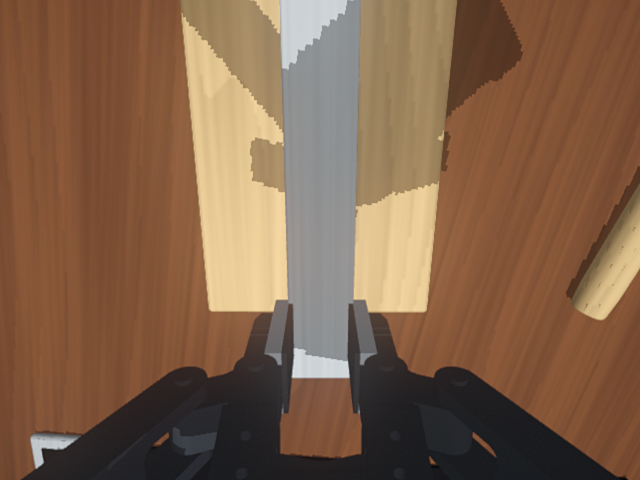

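The bar is still square in the grasp (end at row 377, as before) and lies along the board, roughly centred across it. Lowering now.

```bash
python3 -m handwheel '[{"travel":[0,-0.05,-0.22],"dr":[0,0,0],"grip":1},{"travel":[0,-0.05,-0.22],"dr":[0,0,0],"grip":1},{"travel":[0,0,-0.22],"dr":[0,0,0],"grip":1},{"travel":[0,0,-0.22],"dr":[0,0,0],"grip":1},{"travel":[0,0,-0.22],"dr":[0,0,0],"grip":1},{"travel":[0,0,-0.08],"dr":[0,0,0],"grip":1},{"travel":[0,0,0],"dr":[0,0,0],"grip":1}]'
for i in 1 2 3; do python3 -m handwheel '[{"travel":[0,0,-0.02],"dr":[0,0,0],"grip":1},{"travel":[0,0,0],"dr":[0,0,0],"grip":1},{"travel":[0,0,0],"dr":[0,0,0],"grip":1}]' | grep -E "pos|ft_f"; done
```

```text
t: 10.45
ee_pos: [0.5299, -0.3365, 0.0223]
tool_rot: [0.641, 0.768, -0.0, -0.003]
ft_force: [-0.9, -0.0, -2.9]
width: 0.0199
grasp_force: 98.7
ee_pos: [0.533, -0.339, 0.0253]
ft_force: [1.1, -0.0, -2.2]
ee_pos: [0.532, -0.3384, 0.0218]
ft_force: [0.9, -0.2, -2.3]
ee_pos: [0.5316, -0.3381, 0.0191]
ft_force: [0.4, -0.9, -2.7]
```

```bash
python3 -m handwheel '[{"travel":[0,0,-0.015],"dr":[0,0,0],"grip":1},{"travel":[0,0,0],"dr":[0,0,0],"grip":1},{"travel":[0,0,0],"dr":[0,0,0],"grip":1}]' | grep -E "pos|ft_f"
python3 -m handwheel '[{"travel":[0,0,-0.015],"dr":[0,0,0],"grip":1},{"travel":[0,0,0],"dr":[0,0,0],"grip":1},{"travel":[0,0,0],"dr":[0,0,0],"grip":1}]' | grep -E "pos|ft_f"
python3 -m handwheel '[{"travel":[0,0,-0.01],"dr":[0,0,0],"grip":1},{"travel":[0,0,0],"dr":[0,0,0],"grip":1},{"travel":[0,0,0],"dr":[0,0,0],"grip":1}]' | grep -E "pos|ft_f"
```

```text
ee_pos: [0.5317, -0.3382, 0.0177]
ft_force: [-0.4, 0.2, -1.9]
ee_pos: [0.532, -0.3384, 0.0166]
ft_force: [-0.7, 0.2, -0.6]
ee_pos: [0.532, -0.3384, 0.0165]
ft_force: [-2.8, 3.0, 7.1]
```

Touch-down on the board at 7 N. Releasing.

```bash
python3 -m handwheel '[{"travel":[0,0,0.01],"dr":[0,0,0],"grip":1},{"travel":[0,0,0],"dr":[0,0,0],"grip":1},{"travel":[0,0,0],"dr":[0,0,0],"grip":0.3},{"travel":[0,0,0],"dr":[0,0,0],"grip":0.1},{"travel":[0,0,0],"dr":[0,0,0],"grip":0},{"travel":[0,0,0],"dr":[0,0,0],"grip":-0.2},{"travel":[0,0,0],"dr":[0,0,0],"grip":-0.2}]' 20
python3 -m handwheel '[{"travel":[0,0,0.1],"dr":[0,0,0],"grip":-0.2},{"travel":[0,0,0.3],"dr":[0,0,0],"grip":-0.2},{"travel":[0,0,0.3],"dr":[0,0,0],"grip":-0.2},{"travel":[0,0,0.3],"dr":[0,0,0],"grip":-0.2},{"travel":[0,-0.3,0.3],"dr":[0,0,0],"grip":-0.2},{"travel":[0,-0.3,0],"dr":[0,0,0],"grip":-0.2},{"travel":[0,-0.3,0],"dr":[0,0,0],"grip":-0.2},{"travel":[0,0,0],"dr":[0,0,0],"grip":-0.2},{"travel":[0,0,0],"dr":[0,0,0],"grip":-0.2}]'
python3 - <<'E'
from h import *
snap('top','t6'); c,im=snap('scene','s6')
E
```

```text
t: 12.53
ee_pos: [0.5318, -0.3382, 0.0162]
tool_rot: [0.64, 0.768, 0.0, -0.0]
ft_force: [-0.4, 0.6, 0.1]
width: 0.0513
grasp_force: 0.0
t: 13.28
ee_pos: [0.5313, -0.4293, 0.1464]
tool_rot: [0.641, 0.768, -0.0, 0.0]
ft_force: [0.1, 0.4, -0.4]
width: 0.0511
grasp_force: 0.0
```

View pics/s6.png

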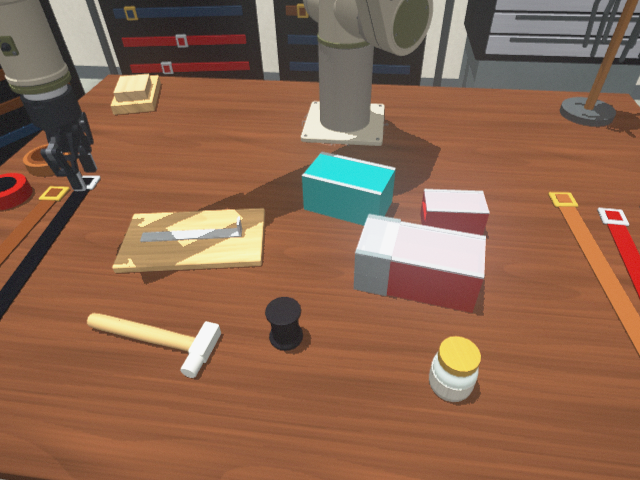

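View pics/t6.png

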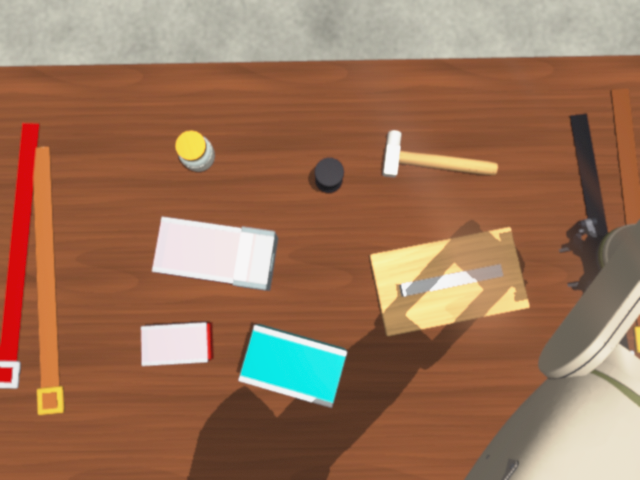

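The hanger lies flat at (401,289)–(502,271), so its middle (451,280) is on the board's centre (450,281), with the lip up and parallel to the board. The bystanders haven't moved. Handing in.

```bash
python3 -c "from bench import bot; print(bot.job_done())"
```

```text
the job is handed in; nothing more can be done
None
```

I drew the hanger out through the slot and laid it flat, lip up, at the centre of the board, with the bystanders unmoved; the job is handed in, but no verdict came back.

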